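# Arm the tester and hold a control unit in the test nest

## Robot

A 7-joint arm with a two-finger parallel gripper is mounted at the origin on the work surface. World frame = base frame: x ahead of the robot, y to its left, z up, the work surface at z = 0. Lengths are in m, angles in degrees, forces in N, time in s.
With the tool pointing down it reaches from about 0.425 to 0.875 m from the base axis. Payload 4.7 kg.
Tool frame: the origin (TCP) lies between the finger pads; the fingertips stand 14 mm ahead of it and the grasp point (between the pads) lies 5 mm behind it (env.tip_reach is the distance from the TCP to the fingertips, in m); z points along the fingers, y is the direction in which the jaws open and shut (so a half turn about z gives the same grasp; the last joint's range is limited). The gripper opens to 87 mm and grips with 3 to 60 N. Pads are 19 mm wide; open, the fingers measure 117 mm over their backs; the gripper's body (75 mm by 190 mm) begins 51 mm behind the grasp point.
Start: joints at [-69.952, 18.392, -4.016, 83.108, 1.295, 78.541, -3.26], TCP at [0.214, 0.614, 0.237] pointing down, gripper open.
Joint ranges: [-163.93, 163.93], [-17.29, 119.83], [-79.2, 71.16], [3.27, 140.29], [-89.18, 269.18], [5.43, 117.66], [-154.24, 154.24]. Speed limits (degrees/s): [147.25, 147.25, 180, 180, 180, 180, 180].

## Interface

Orientations are given as [roll, pitch, yaw] about the fixed x, y, z axes, in that order (R = Rz(yaw) Ry(pitch) Rx(roll)).
In Python, from cell import env gives the robot as it stands. The module is installed in compiled form; this text tells all that it offers.
- The arm moves only by the shell command python3 -m pendant 'ROWS' [FORCE]. ROWS is JSON, a list of rows, each an object of numbers: "rx", "ry", "rz": the turn, a rotation vector about the tool's x, y, z in degrees; "tx", "ty", "tz": the shift along the tool's x, y, z in mm; "jaw": the finger opening in mm, from 0 to 87. In form: [{"rx": .., "ry": .., "rz": .., "tx": .., "ty": .., "tz": .., "jaw": ..}, ...]. A call has 1 to 20 rows; each row shifts and turns the commanded pose from where the row before left it, along the tool's axes as they then stand; what a row does not reach is not made up. A row lasts 1/12 s, in which the tool goes at most 41.7 mm and 7.16 degrees, less where a joint would pass 70% of its speed; a pose out of reach is approached as far as the arm can. A call with a gripper value outside its range is refused whole. The fingers move at their own pace and stop on an object; FORCE is the grip in N (left out, the last holds). Time passes only in rows, so rows that do not move let the fingers close. It gives the time, the measured TCP pose, the force and the opening at its end, in the units of the state.
- env.get_obs(): the state, without advancing time (a new reading comes with each control period).
- env.read_camera(name): name is "scene" or "side" or "wrist"; returns a dict with "img" (480x640x3 uint8, red, green, blue), "range_z" (480x640 float32, m along the optical axis (not along the pixel's ray), 0 where there is no reading), "vertical_fov" (degrees; the focal length in pixels is half the picture's height over the tangent of half this angle, whatever the lens; pixels are square), "cx", "cy" (the principal point, pixels), "distortion" ([k1, k2, p1, p2, k3] as OpenCV has them; the pictures are not rectified), "world_to_cam" (4x4, takes a point from world to camera coordinates). Camera axes: x right, y up, looking along -z (the intrinsics and any distortion apply to the point x, -y, -z); pixel columns grow to the right and rows downward; lengths in m; the calibration is good to about 2 mm. A picture is of the moment at which its call begins.
- env.sign_off(): hands the job in, once; it reports no verdict.
The state is a dict: "time_s": time; "qpos": joint angles; "joint_velocities": joint speeds; "effort": joint torques, N m; "tool_pos": TCP position; "tool_rot": TCP orientation; "force": force on the tool from outside, world axes, zero at the start; "wrist_torque": the same for the moment, N m; "grip_width": finger opening in m.
Only numpy, scipy, OpenCV 4.12 (cv2) and the standard library are available. Lean on these libraries where they do the work, as an engineer would, in place of code of your own. Each camera call takes 0.05 s, during which the arm holds its last target.

## Task

Arm the tester: twist the black knob on its box clockwise (seen from above) all the way to its stop, then let go so that it springs back. Then put the buggy control unit flat in the test nest, its long side along the longer stop, push it into the corner and finish while still holding it there, pressed firmly, but not rammed, against both stops at once. Leave the other things on the bench where they are.

Things in the scene. Friction and masses are not known exactly. Their poses are not given: they have to be found in the camera images.
- tester_knob (a joint): Spring-return knob on the tester, a grey metal box 130 x 120 mm, 50 mm high, fixed to the bench. Value in rad: 0 at rest, grows as the knob turns clockwise seen from above, hard stop at 1.0. A spring resists with 0.04 N m at rest rising to 0.14 N m at the stop and returns it in about half a second when let go.
- knob_grip (a point): Point on the knob's upright axis at the height to grip, 79 mm above the bench. Black knob: a 46 mm disc, top 58 mm above the bench, with an upright grip bar on it 46 mm long (this point's x), 14 mm thick (y), its top 88 mm above the bench. Axes turn with the knob; z is up. A white line marks the bar's +x end. Three studs 6 mm high stand on the box 50 mm from the axis.
- unit_center (a point): Centre of the control unit, 27 mm above its underside; loose, 0.2 to 0.4 kg, starts flat on the bench. Black base 70 (x) x 90 (y) x 24 mm high, with a narrower grey housing centred on it, 36 (x) x 56 (y) x 30 mm high: grip it by the housing. 54 mm high in all. z is up. Either end may face the shorter stop.
- nest_corner (a point): Inner corner of the nest where the two stops' faces meet, at the nest plate's top, 8 mm above the bench. The polished aluminium plate, 150 x 170 mm, is fixed; from here it is clear for 125 mm to -x and 135 mm to -y. +x points at the longer stop, +y at the shorter; z up. The seated unit's centre is at x -35, y -45, z +27 mm in this frame, its axes parallel to these (or half a turn round).
- stop_long: The longer stop: a rigid fixed bar of slick grey plastic (friction about 0.15), 150 mm long (y), 20 mm wide (x), 20 mm high above the nest plate. Origin at the centre of its underside. Its face towards its own -x, 10 mm from the origin, is what the unit's 90 mm side rests against.
- stop_short: The shorter stop: a rigid fixed bar of slick grey plastic (friction about 0.15), 105 mm long (x), 20 mm wide (y), 20 mm high above the nest plate. Origin at the centre of its underside. Its face towards its own -y, 10 mm from the origin, is what the unit's 70 mm side rests against.
- wheel: Bystander: grey buggy wheel lying flat, 66 mm diameter, 22 mm high (its black hub 26 mm); origin at the centre of its underside.
- tape_core: Bystander: cardboard ring lying flat, 90 mm outside diameter, 24 mm high; origin at the centre of its underside.
- glue_jar: Bystander: white screw-top jar, 50 mm diameter, 70 mm high; origin at the centre of its underside.
Not all that is in view belongs to the job. What is meant by the part that bears tester_knob is not green, and is the larger of those in its own colour.

How it is judged:
By the outcome, as a careful person would: the job done as asked, in the order asked, and still so for the second after the job is handed in, while the arm keeps its last pose, push and grip.
It also fails if it takes over 69 s, if anything falls off the work surface, if the arm or the gripper's body presses on something with over 40 N, if the wrist force passes 120 N, or if a joint passes its speed limit or range.

## Working session

There is one attempt and no reset: what is moved stays moved. The work goes in short steps, Python scripts to look and compute and a shell command to move; the robot and the scene stay as the last step left them, time stands still between calls to the robot, and variables do not carry over. Pictures are saved under pics/ and viewed, and the job is handed in when it is done.

```bash
mkdir -p pics; cat > h.py <<'E'
import numpy as np, cv2, pickle
from cell import env
def snap(n,tag):
    c=env.read_camera(n); cv2.imwrite(f'pics/{tag}.png',c['img'][:,:,::-1]); pickle.dump(c,open(f'pics/{tag}.pkl','wb')); return c
def load(tag): return pickle.load(open(f'pics/{tag}.pkl','rb'))
def K(c):
    f=240/np.tan(np.radians(c['vertical_fov'])/2); return np.array([[f,0,c['cx']],[0,f,c['cy']],[0,0,1.]])
def rays(c,uv):
    p=cv2.undistortPoints(np.float64(uv).reshape(-1,1,2),K(c),np.array(c['distortion'],float)).reshape(-1,2)
    d=np.c_[p[:,0],-p[:,1],-np.ones(len(p))]; T=np.linalg.inv(c['world_to_cam']); return T[:3,3],d@T[:3,:3].T
def onz(c,uv,z):
    o,d=rays(c,uv); return o+d*((z-o[2])/d[:,2])[:,None]
def depth(c,uv):
    o,d=rays(c,uv); uv=np.round(np.float64(uv)).astype(int).reshape(-1,2); r=c['range_z'][uv[:,1],uv[:,0]]; return o+d*r[:,None]
def cloud(c):
    v,u=np.mgrid[0:480,0:640]; return depth(c,np.c_[u.ravel(),v.ravel()]).reshape(480,640,3)
E
python3 - <<'E'
from h import *
for n in('scene','side','wrist'):
    c=snap(n,n+'0'); print(n,c['vertical_fov'],c['distortion'],np.linalg.inv(c['world_to_cam'])[:3].round(3).tolist(), (c['range_z']>0).mean())
o=env.get_obs(); print(o)
E
```

```text
scene 53.21413945095416 [-0.11191025  0.          0.          0.          0.        ] [[-0.815, -0.349, 0.462, 1.12], [0.578, -0.519, 0.63, 0.872], [0.02, 0.78, 0.625, 0.827]] 0.99408203125
side 42.83523128763393 [0.07392452 0.         0.         0.         0.        ] [[0.862, 0.279, -0.423, 0.073], [-0.507, 0.488, -0.711, -0.741], [0.008, 0.827, 0.562, 0.746]] 0.996064453125
wrist 71.92050682809939 [-0.03619446  0.          0.          0.          0.        ] [[0.328, -0.908, -0.261, 0.142], [0.945, 0.315, 0.091, 0.637], [-0.001, -0.276, 0.961, 0.384]] 0.9952669270833333
{'time_s': 0.15, 'qpos': array([-69.9514974 ,  18.42932619,  -4.01439384,  83.15808709,
         1.29684483,  78.54131362,  -3.25868328]), 'joint_velocities': array([-0.01055949, -0.12315902,  0.01578095, -0.16210307, -0.05258937,
       -0.0035799 , -0.00406951]), 'effort': array([ 2.21387277e-04, -4.91795862e+01, -4.04435461e-01, -3.12879932e+01,
       -6.37832657e-02,  4.03614447e-02,  1.13385486e-04]), 'tool_pos': array([0.21413468, 0.61329832, 0.235719  ]), 'tool_rot': array([-1.79916587e+02,  7.21308572e-03,  1.60761484e+02]), 'force': array([-0.8347958 ,  0.21244187, -0.54185046]), 'wrist_torque': array([ 0.0095788 , -0.01022766, -0.02909568]), 'grip_width': 0.08711184594498723}
```

View pics/scene0.png

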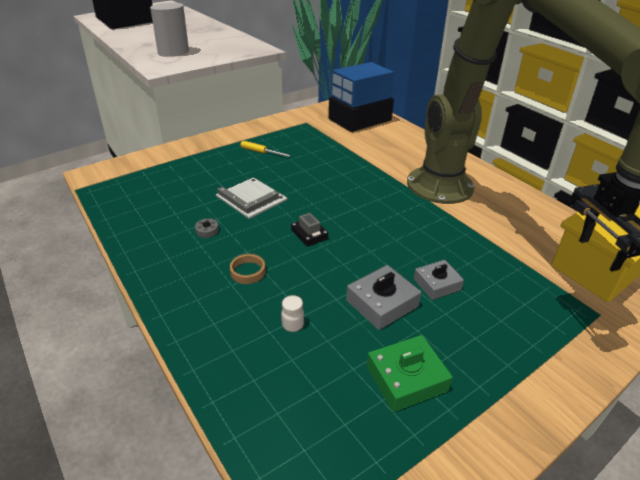

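View pics/side0.png

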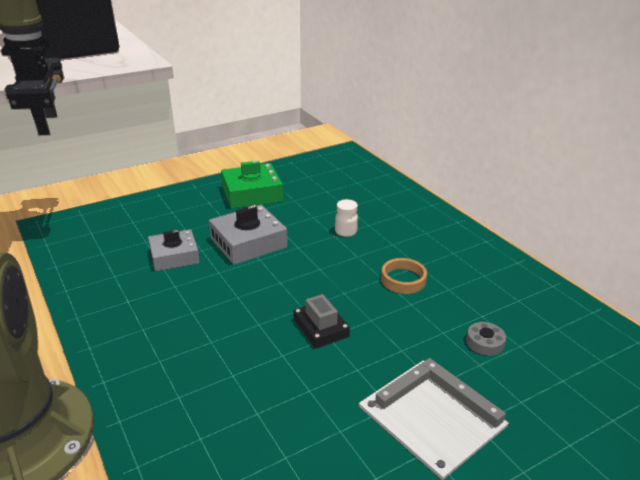

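View pics/wrist0.png

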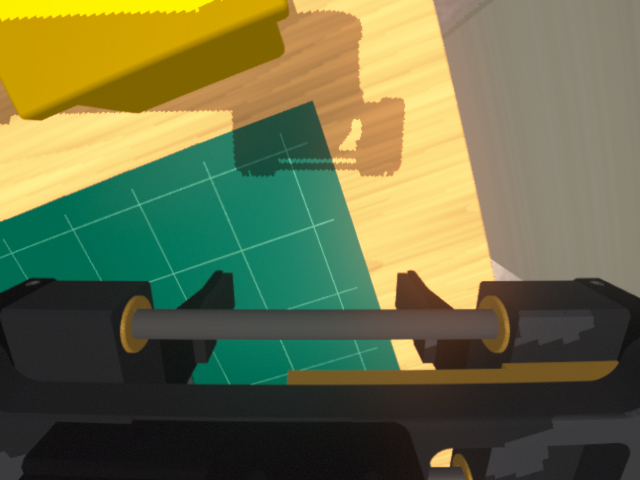

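Candidates for the tester, as scene and side pixels:
- Large grey box: scene (385,295), side (248,232).
- Small grey box: scene (438,278), side (172,248).
- Green box: scene (410,370), side (252,183).

The description rules out green and asks for the larger in its colour, so I pick the large grey box. I'll check it in a close crop and measure.

```bash
python3 - <<'E'
from h import *
s=load('scene0')['img'];d=load('side0')['img']
a=cv2.resize(s[250:340,330:480],(750,450),interpolation=cv2.INTER_CUBIC)
cv2.imwrite('pics/crop_s.png',a[:,:,::-1])
a=cv2.resize(d[190:280,140:300],(800,450),interpolation=cv2.INTER_CUBIC)
cv2.imwrite('pics/crop_d.png',a[:,:,::-1])
a=cv2.resize(d[280:480,280:520],(720,600),interpolation=cv2.INTER_CUBIC)
cv2.imwrite('pics/crop_n.png',a[:,:,::-1])
for n in('scene0','side0'):
    c=load(n); P=cloud(c); Z=P[...,2]
    inb=(P[...,0]>.2)&(P[...,0]<1.1)&(abs(P[...,1])<.75)
    if n=='side0':
        for nm,uv in dict(mat=(400,330),tester_top=(225,232),small=(160,245),knob=(247,215),unit=(320,308),nest=(430,420),stopS=(400,382),stopL=(470,392),jar=(346,205),tape=(385,270),wheel=(475,335)).items():
            print(nm,depth(c,[uv]).round(4))
    else:
        for nm,uv in dict(mat=(200,350),tester_top=(360,290),small=(425,278),knob=(384,282),unit=(308,219),nest=(250,190),green=(380,355),jar=(292,302)).items():
            print(nm,depth(c,[uv]).round(4))
E
```

```text
mat [[ 9.420e-01  1.903e-01 -8.000e-04]]
tester_top [[0.5702 0.2767 0.0485]]
small [[0.4029 0.3252 0.0365]]
knob [[0.5294 0.3103 0.0786]]
unit [[ 0.516  -0.0201  0.0532]]
nest [[ 0.5453 -0.3068  0.0076]]
green [[0.6603 0.4524 0.0563]]
jar [[0.733  0.2381 0.0697]]
mat [[ 0.6389 -0.0941 -0.0028]]
tester_top [[0.4655 0.2925 0.0501]]
small [[0.3378 0.3365 0.034 ]]
knob [[0.5181 0.2928 0.0761]]
unit [[ 0.5086 -0.0261  0.0538]]
nest [[ 0.546  -0.2898  0.0091]]
stopS [[ 0.5415 -0.2188  0.0276]]
stopL [[ 0.6247 -0.2878  0.0257]]
jar [[0.7325 0.2374 0.0671]]
tape [[0.7106 0.0535 0.0133]]
wheel [[ 0.7257 -0.1906  0.0221]]
```

View pics/crop_s.png

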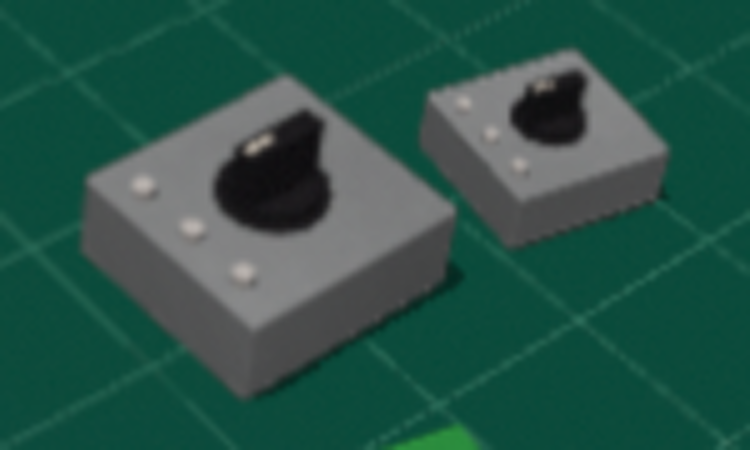

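View pics/crop_d.png

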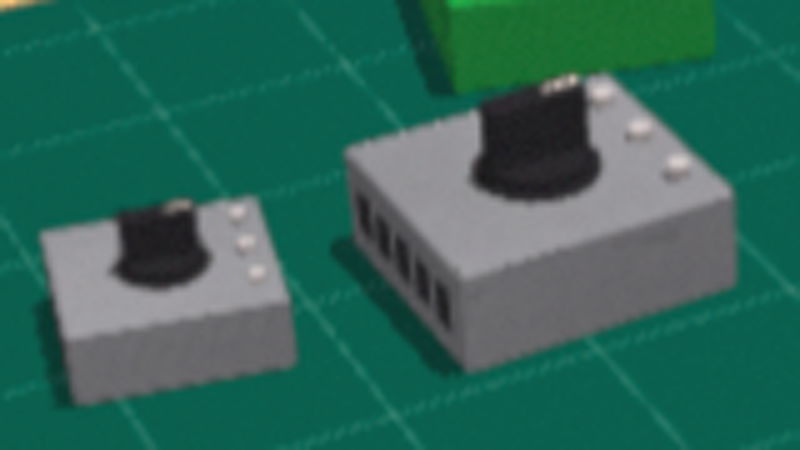

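View pics/crop_n.png

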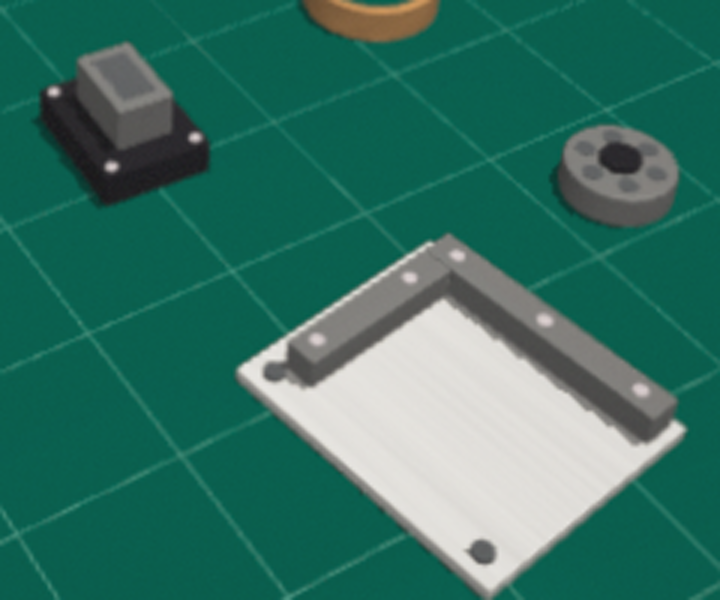

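The crops show that the large grey box carries a black knob, with the bar's white end towards the three studs. Its top corners in scene are near (387,265), (421,292), (380,316) and (348,286). The unit is at side (320,310). The nest has its short stop at (400,383) and its long stop at (468,392). Next I measure poses from masks.

```bash
cat > m.py <<'E'
from h import *
def rect(P,m):
    q=P[m][:,:2]; 
    r=cv2.minAreaRect((q*1000).astype(np.float32)); return np.round(r[0],1),np.round(r[1],1),round(r[2],1),m.sum()
E
python3 - <<'E'
from m import *
# box top corners
cs=np.array([(285,75),(455,210),(252,328),(88,180)])/5+[330,250]
cd=np.array([(605,75),(733,195),(465,277),(347,150)])/5+[140,190]
for n,k in(('scene0',cs),('side0',cd)):
    p=onz(load(n),k,.05)[:,:2]; print('box',n,p.round(4).tolist(),'c',p.mean(0).round(4)); print([round(float(np.linalg.norm(p[i]-p[i-1])),3) for i in range(4)])
for n in('scene0','side0'):
    c=load(n);P=cloud(c);Z=P[...,2];im=c['img'].astype(int); mx=im.max(2);mn=im.min(2)
    near=lambda x,y,r:np.hypot(P[...,0]-x,P[...,1]-y)<r
    # bar top by colour mask dark or white, height
    print(n,'bar',rect(P,near(.52,.3,.05)&(Z>.084)&(Z<.094)))
    w=near(.52,.3,.05)&(Z>.078)&(mn>120); print('white',rect(P,w))
    print('housing top',rect(P,near(.51,-.02,.06)&(abs(Z-.054)<.004)))
    print('base+',rect(P,near(.51,-.02,.08)&(abs(Z-.024)<.005)&(mx<60)))
    print('plate',rect(P,near(.55,-.28,.14)&(abs(Z-.008)<.005)&(mn>150)))
    for nm,x,y,z0,r in(('jar',.733,.238,.07,.05),('tape',.71,.04,.024,.08),('wheel',.72,-.19,.022,.06)):
        print(nm,rect(P,near(x,y,r)&(Z>z0-.006)))
# unit base and nest corners, side view: crop_n scale 3 offset (280,280)
o=np.array([280,280])
c=load('side0')
f=lambda L,z:onz(c,np.array(L)/3+o,z)[:,:2].round(4).tolist()
print('plate corners',f([(431,241),(685,430),(491,597),(237,372)],.008))
print('short stop top front edge',f([(312,358),(447,280)],.028))
print('long stop top inner edge',f([(440,268),(650,420)],.028))
print('long outer top',f([(447,236),(676,401)],.028))
print('short outer',f([(288,345),(432,255)],.028))
print('housing top',f([(77,60),(127,43),(171,96),(119,117)],.054))
print('base top',f([(41,92),(105,180),(208,146)],.024))
E
```

```text
box scene0 [[0.46, 0.2465], [0.4574, 0.3639], [0.5848, 0.3664], [0.5869, 0.2508]] c [0.5223 0.3069]
[0.127, 0.117, 0.127, 0.116]
box side0 [[0.5817, 0.3573], [0.5838, 0.2389], [0.4593, 0.2377], [0.4558, 0.354]] c [0.5201 0.297 ]
[0.126, 0.118, 0.125, 0.116]
scene0 bar (array([521.9, 305.4]), array([47.6, 15.4]), 0.3, np.int64(89))
white (array([534.1, 305.5]), array([2.1, 6.3]), 39.2, np.int64(5))
housing top (array([514.8, -16.7]), array([60.1, 38.1]), 87.4, np.int64(166))
base+ (array([515.2, -16.2]), array([96. , 70.6]), 88.6, np.int64(200))
plate (array([ 559.6, -273.4]), array([153.2, 170.7]), 8.2, np.int64(754))
jar (array([734.4, 241.1]), array([43.6, 43.8]), 3.1, np.int64(257))
tape (array([734.6,  27.1]), array([91. , 86.4]), 59.7, np.int64(263))
wheel (array([ 747.4, -193. ]), array([66. , 62.5]), 70.4, np.int64(266))
side0 bar (array([521.2, 302.6]), array([17.6, 44.1]), 88.4, np.int64(91))
white (array([535.2, 303.2]), array([13.7,  2.5]), 13.6, np.int64(7))
housing top (array([513.6, -19.4]), array([58.2, 37.3]), 85.1, np.int64(406))
base+ (array([513.1, -20. ]), array([93.4, 70.6]), 86.3, np.int64(571))
plate (array([ 558. , -278.3]), array([150.8, 171.3]), 9.7, np.int64(6251))
jar (array([733.4, 236.8]), array([51.9, 42.1]), 56.6, np.int64(197))
tape (array([731.1,  21.7]), array([92. , 87.4]), 51.8, np.int64(357))
wheel (array([ 744.9, -197.5]), array([65.2, 64.2]), 47.8, np.int64(803))
plate corners [[0.6191, -0.1847], [0.6452, -0.3518], [0.4976, -0.3777], [0.4706, -0.2098]]
short stop top front edge [[0.4983, -0.2355], [0.5931, -0.227]]
long stop top inner edge [[0.5955, -0.2183], [0.6193, -0.3495]]
long outer top [[0.6144, -0.2011], [0.6391, -0.3471]]
short outer [[0.4927, -0.2223], [0.5979, -0.2085]]
housing top [[0.4976, 0.0058], [0.532, 0.0049], [0.5287, -0.0505], [0.4928, -0.0514]]
base top [[0.4817, 0.0222], [0.4758, -0.0649], [0.5431, -0.07]]
```

Averaged over both views:

| Thing | Position (m) | Direction |
|---|---|---|
| Knob axis | (0.5215, 0.304) | bar along world x, white end +x |
| Unit centre | (0.514, -0.018) | yaw ≈ -4° |
| Nest corner | (0.600, -0.220) | yaw ≈ +9° |

The sizes match the description: plate 151x171, bar 46x16, housing 58x37. The two views differ by 3–4 mm in y, so I move above the knob and check with the wrist camera.

```bash
python3 -m pendant '[{"rz":-6.4},{"rz":-6.4},{"rz":-6.4},{"tx":-25.6,"ty":-25.8},{"tx":-25.6,"ty":-25.8},{"tx":-25.6,"ty":-25.8},{"tx":-25.6,"ty":-25.8},{"tx":-25.6,"ty":-25.8},{"tx":-25.6,"ty":-25.8},{"tx":-25.6,"ty":-25.8},{"tx":-25.6,"ty":-25.8},{"tx":-25.6,"ty":-25.8},{"tx":-25.6,"ty":-25.8},{"tx":-25.6,"ty":-25.8},{"tx":-25.6,"ty":-25.8},{"tz":30},{"tz":0}]'
python3 - <<'E'
from h import *
c=snap('wrist','w1'); print(env.get_obs()['qpos'].round(1))
E
```

```text
[-70.   18.4  -4.   83.1   1.3  78.5  -3.3]invalid input at $[0]: expected keys rx, ry, rz, tx, ty, tz, jaw
```

View pics/w1.png

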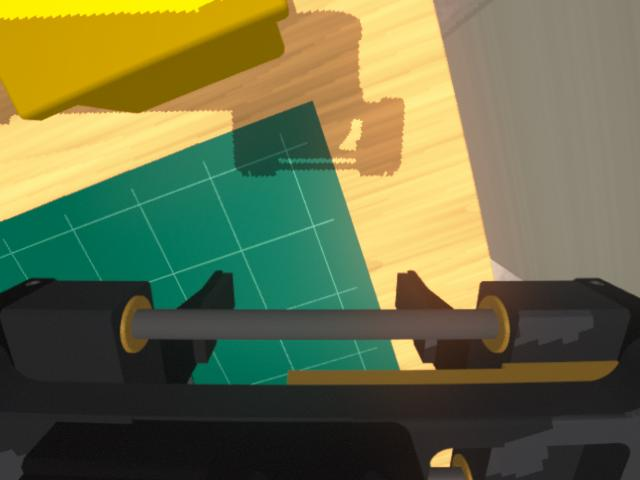

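The call was refused and the picture is unchanged, because every row needs all seven keys. I retype it in full.

```bash
python3 -m pendant '[{"rx":0,"ry":0,"rz":-6.4,"tx":0,"ty":0,"tz":0,"jaw":87},{"rx":0,"ry":0,"rz":-6.4,"tx":0,"ty":0,"tz":0,"jaw":87},{"rx":0,"ry":0,"rz":-6.4,"tx":0,"ty":0,"tz":0,"jaw":87},{"rx":0,"ry":0,"rz":0,"tx":-25.6,"ty":-25.8,"tz":0,"jaw":87},{"rx":0,"ry":0,"rz":0,"tx":-25.6,"ty":-25.8,"tz":0,"jaw":87},{"rx":0,"ry":0,"rz":0,"tx":-25.6,"ty":-25.8,"tz":0,"jaw":87},{"rx":0,"ry":0,"rz":0,"tx":-25.6,"ty":-25.8,"tz":0,"jaw":87},{"rx":0,"ry":0,"rz":0,"tx":-25.6,"ty":-25.8,"tz":0,"jaw":87},{"rx":0,"ry":0,"rz":0,"tx":-25.6,"ty":-25.8,"tz":0,"jaw":87},{"rx":0,"ry":0,"rz":0,"tx":-25.6,"ty":-25.8,"tz":0,"jaw":87},{"rx":0,"ry":0,"rz":0,"tx":-25.6,"ty":-25.8,"tz":0,"jaw":87},{"rx":0,"ry":0,"rz":0,"tx":-25.6,"ty":-25.8,"tz":0,"jaw":87},{"rx":0,"ry":0,"rz":0,"tx":-25.6,"ty":-25.8,"tz":0,"jaw":87},{"rx":0,"ry":0,"rz":0,"tx":-25.6,"ty":-25.8,"tz":0,"jaw":87},{"rx":0,"ry":0,"rz":0,"tx":-25.6,"ty":-25.8,"tz":0,"jaw":87},{"rx":0,"ry":0,"rz":0,"tx":0,"ty":0,"tz":30,"jaw":87},{"rx":0,"ry":0,"rz":0,"tx":0,"ty":0,"tz":0,"jaw":87},{"rx":0,"ry":0,"rz":0,"tx":0,"ty":0,"tz":0,"jaw":87}]'
python3 - <<'E'
from h import *
c=snap('wrist','w1'); print(env.get_obs()['qpos'].round(1))
E
```

```text
time_s: 1.7
tool_pos: [0.52, 0.3034, 0.205]
tool_rot: [-179.9, -0.2, 179.9]
force: [-0.3, 1.1, -0.2]
grip_width: 0.0868
[-39.9  13.5   8.2  92.8  -2.1  73.8  58.8]
```

View pics/w1.png

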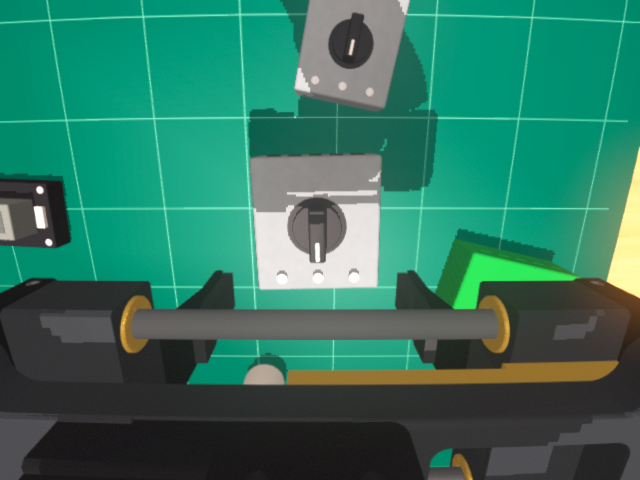

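The wrist view shows the bar running vertically at (317,235), its white end near (318,250), midway between the fingers. I measure it here.

```bash
python3 - <<'E'
from m import *
c=load('w1');P=cloud(c);Z=P[...,2]
near=lambda x,y,r:np.hypot(P[...,0]-x,P[...,1]-y)<r
print('bar',rect(P,near(.5215,.304,.04)&(abs(Z-.088)<.008)))
m=near(.5215,.304,.09)&(abs(Z-.05)<.006);print('box',rect(P,m))
g=c['img'][150:310,230:410];cv2.imwrite('pics/c3.png',cv2.resize(g,None,fx=4,fy=3.7)[:,:,::-1])
E
```

```text
bar (array([519.1, 304.2]), array([46.2, 14. ]), 1.4, np.int64(895))
box (array([519.3, 304.3]), array([129.1, 120.4]), 1.3, np.int64(14420))
```

View pics/c3.png

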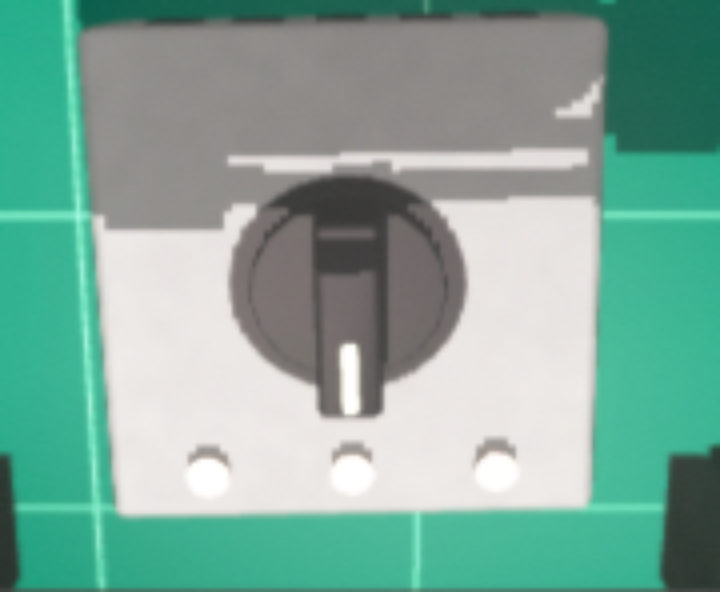

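The wrist measurement gives the exact sizes (bar 46.2x14.0, box 129x120), the axis at (0.5191, 0.3042) and yaw 1.4°. I go down and grip.

```bash
python3 -m pendant '[{"rx":0,"ry":0,"rz":-1.5,"tx":0.9,"ty":0.8,"tz":25,"jaw":87},{"rx":0,"ry":0,"rz":0,"tx":0,"ty":0,"tz":26,"jaw":70},{"rx":0,"ry":0,"rz":0,"tx":0,"ty":0,"tz":26,"jaw":50},{"rx":0,"ry":0,"rz":0,"tx":0,"ty":0,"tz":26,"jaw":50},{"rx":0,"ry":0,"rz":0,"tx":0,"ty":0,"tz":15,"jaw":50},{"rx":0,"ry":0,"rz":0,"tx":0,"ty":0,"tz":10,"jaw":50},{"rx":0,"ry":0,"rz":0,"tx":0,"ty":0,"tz":0,"jaw":50},{"rx":0,"ry":0,"rz":0,"tx":0,"ty":0,"tz":0,"jaw":50}]' 40
```

```text
time_s: 2.42
tool_pos: [0.5204, 0.306, 0.0797]
tool_rot: [179.9, 0.1, -178.4]
force: [-0.2, 0.6, -0.1]
grip_width: 0.0525
```

```bash
python3 -m pendant '[{"rx":0,"ry":0,"rz":0,"tx":1.3,"ty":-1.8,"tz":3,"jaw":50},{"rx":0,"ry":0,"rz":0,"tx":0,"ty":0,"tz":0,"jaw":30},{"rx":0,"ry":0,"rz":0,"tx":0,"ty":0,"tz":0,"jaw":5},{"rx":0,"ry":0,"rz":0,"tx":0,"ty":0,"tz":0,"jaw":5},{"rx":0,"ry":0,"rz":0,"tx":0,"ty":0,"tz":0,"jaw":5},{"rx":0,"ry":0,"rz":0,"tx":0,"ty":0,"tz":0,"jaw":5},{"rx":0,"ry":0,"rz":0,"tx":0,"ty":0,"tz":0,"jaw":5},{"rx":0,"ry":0,"rz":0,"tx":0,"ty":0,"tz":0,"jaw":5},{"rx":0,"ry":0,"rz":0,"tx":0,"ty":0,"tz":0,"jaw":5}]' 40
python3 -c "
from h import *;o=env.get_obs();print(o['wrist_torque'],o['qpos'].round(1));snap('side','s4')"
```

```text
time_s: 3.17
tool_pos: [0.5191, 0.305, 0.0758]
tool_rot: [179.8, 0.1, -178.5]
force: [0.9, 5.8, -1.3]
grip_width: 0.0139
[ 1.1632388  -0.22456811 -0.12627895] [-39.3  19.7   7.6 100.9  -3.1  59.4  61. ]
```

The fingers hold the bar at 13.9 mm. Now I twist clockwise.

```bash
python3 -m pendant '[{"rx":0,"ry":0,"rz":6,"tx":0,"ty":0,"tz":0,"jaw":5},{"rx":0,"ry":0,"rz":6,"tx":0,"ty":0,"tz":0,"jaw":5},{"rx":0,"ry":0,"rz":6,"tx":0,"ty":0,"tz":0,"jaw":5},{"rx":0,"ry":0,"rz":6,"tx":0,"ty":0,"tz":0,"jaw":5},{"rx":0,"ry":0,"rz":6,"tx":0,"ty":0,"tz":0,"jaw":5},{"rx":0,"ry":0,"rz":6,"tx":0,"ty":0,"tz":0,"jaw":5},{"rx":0,"ry":0,"rz":6,"tx":0,"ty":0,"tz":0,"jaw":5},{"rx":0,"ry":0,"rz":6,"tx":0,"ty":0,"tz":0,"jaw":5},{"rx":0,"ry":0,"rz":4,"tx":0,"ty":0,"tz":0,"jaw":5},{"rx":0,"ry":0,"rz":2,"tx":0,"ty":0,"tz":0,"jaw":5},{"rx":0,"ry":0,"rz":0,"tx":0,"ty":0,"tz":0,"jaw":5},{"rx":0,"ry":0,"rz":0,"tx":0,"ty":0,"tz":0,"jaw":5}]' 50
python3 -c "
from h import *;o=env.get_obs();print(o['wrist_torque'],o['qpos'].round(1))"
```

```text
time_s: 4.22
tool_pos: [0.5196, 0.306, 0.0758]
tool_rot: [179.7, -0.1, 127.6]
force: [3.0, 7.2, -4.4]
grip_width: 0.0139
[ 1.52015201 -0.61954564  0.16835046] [-46.4  20.1  16.1 101.1  -6.5  59.4   9.6]
```

```bash
python3 -m pendant '[{"rx":0,"ry":0,"rz":2,"tx":0,"ty":0,"tz":0,"jaw":5},{"rx":0,"ry":0,"rz":2,"tx":0,"ty":0,"tz":0,"jaw":5},{"rx":0,"ry":0,"rz":2,"tx":0,"ty":0,"tz":0,"jaw":5},{"rx":0,"ry":0,"rz":0,"tx":0,"ty":0,"tz":0,"jaw":5},{"rx":0,"ry":0,"rz":0,"tx":0,"ty":0,"tz":0,"jaw":5},{"rx":0,"ry":0,"rz":0,"tx":0,"ty":0,"tz":0,"jaw":5}]' 50
python3 -c "
from h import *;o=env.get_obs();print(o['wrist_torque'],o['qpos'].round(1))"
```

```text
time_s: 4.72
tool_pos: [0.5197, 0.3061, 0.0759]
tool_rot: [179.7, -0.1, 121.7]
force: [3.4, 6.9, -4.7]
grip_width: 0.0138
[ 1.50703014 -0.68921488  0.69889748] [-47.2  20.2  17.1 101.1  -6.9  59.4   4. ]
```

The torque about z rose from 0.17 to 0.70 N m over the last 6°, while the spring accounts for at most 0.14, so the knob is at its stop. I check with one picture, then let go.

```bash
python3 -c "
from h import *
c=snap('scene','s5');g=c['img'][215:345,320:480];cv2.imwrite('pics/c5.png',cv2.resize(g,None,fx=4.5,fy=4.5,interpolation=2)[:,:,::-1])"
python3 -m pendant '[{"rx":0,"ry":0,"rz":0,"tx":0,"ty":0,"tz":0,"jaw":87},{"rx":0,"ry":0,"rz":0,"tx":0,"ty":0,"tz":0,"jaw":87},{"rx":0,"ry":0,"rz":0,"tx":0,"ty":0,"tz":0,"jaw":87},{"rx":0,"ry":0,"rz":0,"tx":0,"ty":0,"tz":0,"jaw":87},{"rx":0,"ry":0,"rz":0,"tx":0,"ty":0,"tz":0,"jaw":87},{"rx":0,"ry":0,"rz":0,"tx":0,"ty":0,"tz":0,"jaw":87},{"rx":0,"ry":0,"rz":0,"tx":0,"ty":0,"tz":0,"jaw":87},{"rx":0,"ry":0,"rz":0,"tx":0,"ty":0,"tz":0,"jaw":87},{"rx":0,"ry":0,"rz":0,"tx":0,"ty":0,"tz":0,"jaw":87},{"rx":0,"ry":0,"rz":0,"tx":0,"ty":0,"tz":-30,"jaw":87},{"rx":0,"ry":0,"rz":0,"tx":0,"ty":0,"tz":-35,"jaw":87},{"rx":0,"ry":0,"rz":0,"tx":0,"ty":0,"tz":-35,"jaw":87},{"rx":0,"ry":0,"rz":0,"tx":0,"ty":0,"tz":-30,"jaw":87},{"rx":0,"ry":0,"rz":0,"tx":0,"ty":0,"tz":0,"jaw":87}]' 50
python3 - <<'E'
from m import *
c=snap('wrist','w6');P=cloud(c);Z=P[...,2]
near=lambda x,y,r:np.hypot(P[...,0]-x,P[...,1]-y)<r
print('bar',rect(P,near(.5195,.304,.04)&(abs(Z-.088)<.008)))
E
```

```text
time_s: 5.93
tool_pos: [0.5227, 0.3037, 0.213]
tool_rot: [179.3, -0.0, 121.4]
force: [0.1, 0.1, 0.3]
grip_width: 0.0863
bar (array([519.5, 304.6]), array([46.4, 14.7]), 0.7, np.int64(912))
```

View pics/c5.png

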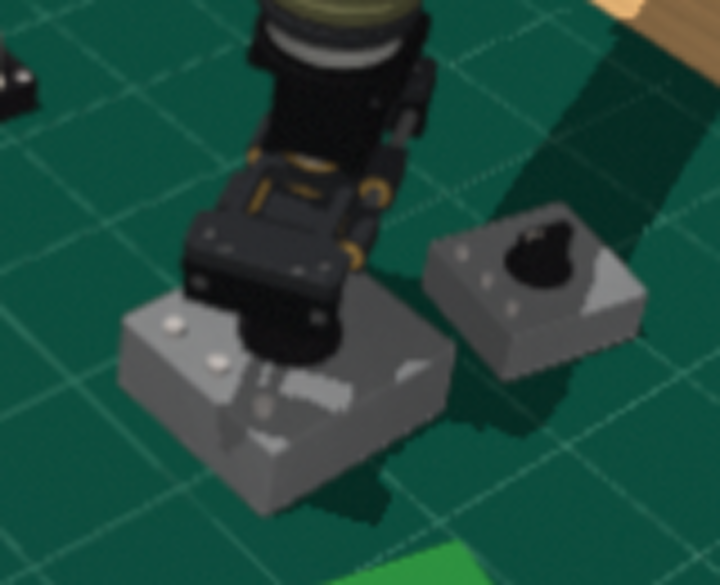

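View pics/w6.png

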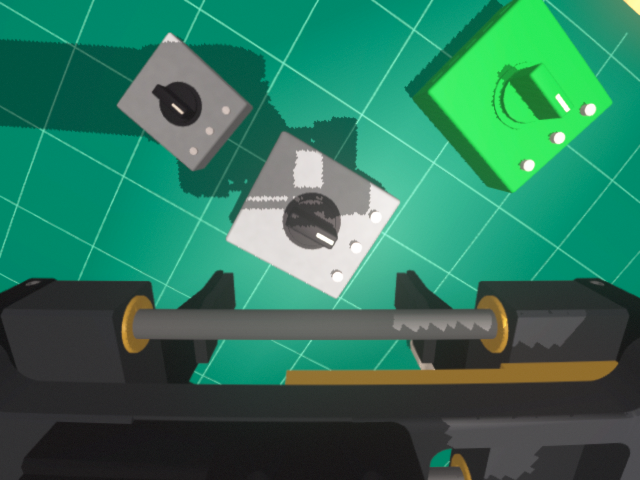

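The wrist picture shows the knob at (318,225) back at rest, its white end towards the studs; the bar measures 0.7°. In the scene crop taken at the stop the gripper was turned about 60°. The tester is armed, so I go above the unit.

```bash
python3 -m pendant '[{"rx":0,"ry":0,"rz":7.1,"tx":0,"ty":0,"tz":0,"jaw":87},{"rx":0,"ry":0,"rz":7.1,"tx":0,"ty":0,"tz":0,"jaw":87},{"rx":0,"ry":0,"rz":7.1,"tx":0,"ty":0,"tz":0,"jaw":87},{"rx":0,"ry":0,"rz":7.1,"tx":0,"ty":0,"tz":0,"jaw":87},{"rx":0,"ry":0,"rz":7,"tx":0,"ty":0,"tz":0,"jaw":87},{"rx":0,"ry":0,"rz":0,"tx":-32,"ty":1.4,"tz":0,"jaw":87},{"rx":0,"ry":0,"rz":0,"tx":-32,"ty":1.4,"tz":0,"jaw":87},{"rx":0,"ry":0,"rz":0,"tx":-32,"ty":1.4,"tz":0,"jaw":87},{"rx":0,"ry":0,"rz":0,"tx":-32,"ty":1.4,"tz":0,"jaw":87},{"rx":0,"ry":0,"rz":0,"tx":-32,"ty":1.4,"tz":0,"jaw":87},{"rx":0,"ry":0,"rz":0,"tx":-32,"ty":1.4,"tz":0,"jaw":87},{"rx":0,"ry":0,"rz":0,"tx":-32,"ty":1.4,"tz":0,"jaw":87},{"rx":0,"ry":0,"rz":0,"tx":-32,"ty":1.4,"tz":0,"jaw":87},{"rx":0,"ry":0,"rz":0,"tx":-32,"ty":1.4,"tz":0,"jaw":87},{"rx":0,"ry":0,"rz":0,"tx":-32,"ty":1.4,"tz":0,"jaw":87},{"rx":0,"ry":0,"rz":0,"tx":0,"ty":0,"tz":0,"jaw":87},{"rx":0,"ry":0,"rz":0,"tx":0,"ty":0,"tz":0,"jaw":87}]'
python3 - <<'E'
from m import *
c=snap('wrist','w7');P=cloud(c);Z=P[...,2]
near=lambda x,y,r:np.hypot(P[...,0]-x,P[...,1]-y)<r
print('housing',rect(P,near(.514,-.018,.05)&(abs(Z-.054)<.008)))
print('base',rect(P,near(.514,-.018,.08)&(abs(Z-.024)<.008)))
E
```

```text
time_s: 7.4
tool_pos: [0.5101, -0.0201, 0.2046]
tool_rot: [-179.9, 0.0, 85.8]
force: [0.4, 0.8, -1.1]
grip_width: 0.0869
housing (array([512.6, -17.7]), array([56.3, 35.5]), 86.9, np.int64(2273))
base (array([512.8, -17.7]), array([90.1, 70. ]), 87.3, np.int64(3601))
```

View pics/w7.png

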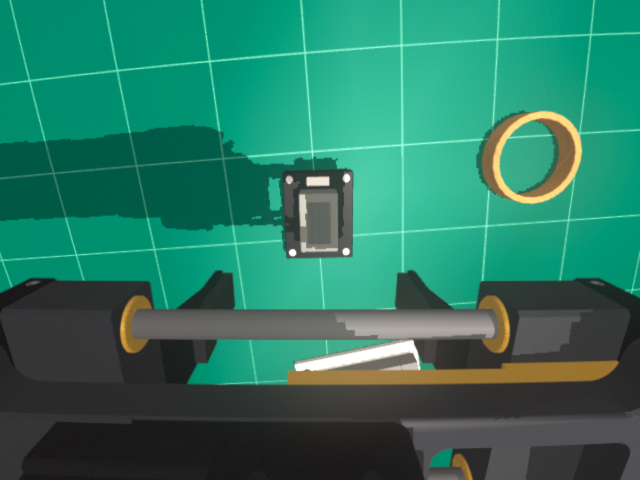

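The wrist picture shows the unit at (318,214), clear between the fingers. Measured: centre (0.5127, -0.0177), yaw -3°, sizes 90x70 and 56x36, as given. I descend.

```bash
python3 -m pendant '[{"rx":0,"ry":0,"rz":-1.2,"tx":2.5,"ty":2.5,"tz":25,"jaw":87},{"rx":0,"ry":0,"rz":0,"tx":0,"ty":0,"tz":30,"jaw":87},{"rx":0,"ry":0,"rz":0,"tx":0,"ty":0,"tz":30,"jaw":87},{"rx":0,"ry":0,"rz":0,"tx":0,"ty":0,"tz":30,"jaw":75},{"rx":0,"ry":0,"rz":0,"tx":0,"ty":0,"tz":25,"jaw":65},{"rx":0,"ry":0,"rz":0,"tx":0,"ty":0,"tz":12,"jaw":65},{"rx":0,"ry":0,"rz":0,"tx":0,"ty":0,"tz":0,"jaw":65},{"rx":0,"ry":0,"rz":0,"tx":0,"ty":0,"tz":0,"jaw":65}]' 50
```

```text
time_s: 8.12
tool_pos: [0.5137, -0.0143, 0.0535]
tool_rot: [-179.9, 0.0, 87.3]
force: [0.8, -0.8, 0.3]
grip_width: 0.0667
```

```bash
python3 -m pendant '[{"rx":0,"ry":0,"rz":0,"tx":-3.4,"ty":-0.8,"tz":6,"jaw":60},{"rx":0,"ry":0,"rz":0,"tx":0,"ty":0,"tz":5.5,"jaw":60},{"rx":0,"ry":0,"rz":0,"tx":0,"ty":0,"tz":0,"jaw":45},{"rx":0,"ry":0,"rz":0,"tx":0,"ty":0,"tz":0,"jaw":25},{"rx":0,"ry":0,"rz":0,"tx":0,"ty":0,"tz":0,"jaw":25},{"rx":0,"ry":0,"rz":0,"tx":0,"ty":0,"tz":0,"jaw":25},{"rx":0,"ry":0,"rz":0,"tx":0,"ty":0,"tz":0,"jaw":25},{"rx":0,"ry":0,"rz":0,"tx":0,"ty":0,"tz":0,"jaw":25}]' 50
python3 -c "
from h import *;o=env.get_obs();print(o['tool_pos'],o['grip_width'],o['force'])"
```

```text
time_s: 8.78
tool_pos: [0.5133, -0.0183, 0.0425]
tool_rot: [179.9, -0.0, 87.3]
force: [0.2, -0.5, 1.4]
grip_width: 0.0357
[ 0.51325792 -0.0183278   0.0424654 ] 0.035657237784993814 [ 0.15879168 -0.45270187  1.38578029]
```

The housing is gripped at 35.7 mm. I lift, turn to the nest's direction and move above it with a 15 mm stand-off from each stop.

```bash
python3 -m pendant '[{"rx":0,"ry":0,"rz":0,"tx":0,"ty":0,"tz":-20,"jaw":25},{"rx":0,"ry":0,"rz":0,"tx":0,"ty":0,"tz":-25,"jaw":25},{"rx":0,"ry":0,"rz":0,"tx":0,"ty":0,"tz":-25,"jaw":25},{"rx":0,"ry":0,"rz":-5.9,"tx":0,"ty":0,"tz":-20,"jaw":25},{"rx":0,"ry":0,"rz":-5.8,"tx":0,"ty":0,"tz":-10,"jaw":25},{"rx":0,"ry":0,"rz":0,"tx":-30.3,"ty":0.3,"tz":0,"jaw":25},{"rx":0,"ry":0,"rz":0,"tx":-30.3,"ty":0.3,"tz":0,"jaw":25},{"rx":0,"ry":0,"rz":0,"tx":-30.3,"ty":0.3,"tz":0,"jaw":25},{"rx":0,"ry":0,"rz":0,"tx":-30.3,"ty":0.3,"tz":0,"jaw":25},{"rx":0,"ry":0,"rz":0,"tx":-30.3,"ty":0.3,"tz":0,"jaw":25},{"rx":0,"ry":0,"rz":0,"tx":-30.3,"ty":0.3,"tz":0,"jaw":25},{"rx":0,"ry":0,"rz":0,"tx":-30.3,"ty":0.3,"tz":0,"jaw":25},{"rx":0,"ry":0,"rz":0,"tx":-30.3,"ty":0.3,"tz":0,"jaw":25},{"rx":0,"ry":0,"rz":0,"tx":-30.3,"ty":0.3,"tz":0,"jaw":25},{"rx":0,"ry":0,"rz":0,"tx":0,"ty":0,"tz":0,"jaw":25},{"rx":0,"ry":0,"rz":0,"tx":0,"ty":0,"tz":0,"jaw":25}]' 50
python3 - <<'E'
from m import *
o=env.get_obs();print(o['tool_pos'],o['force'],o['wrist_torque'])
snap('side','s8');c=snap('wrist','w8');P=cloud(c);Z=P[...,2];mn=c['img'].min(2)
near=lambda x,y,r:np.hypot(P[...,0]-x,P[...,1]-y)<r
print('plate+stops',rect(P,near(.558,-.276,.14)&(Z>.005)&(Z<.035)))
print('stops',rect(P,near(.558,-.276,.14)&(Z>.022)&(Z<.034)))
print('unit',rect(P,near(.56,-.287,.08)&(Z>.11)&(Z<.135)))
E
```

```text
time_s: 10.12
tool_pos: [0.5562, -0.2898, 0.1409]
tool_rot: [-179.8, 0.0, 98.7]
force: [0.3, 0.4, -4.7]
grip_width: 0.0355
[ 0.55618381 -0.2898425   0.1408954 ] [ 0.28378788  0.37662492 -4.69167393] [0.02837478 0.07631613 0.02440911]
plate+stops (array([ 556.9, -275.9]), array([150.1, 166.6]), 9.2, np.int64(17893))
stops (array([ 565.3, -278.7]), array([125.6, 144.3]), 9.4, np.int64(7517))
unit (array([ 555.7, -287.1]), array([70.6, 90.1]), 8.7, np.int64(7810))
```

View pics/w8.png

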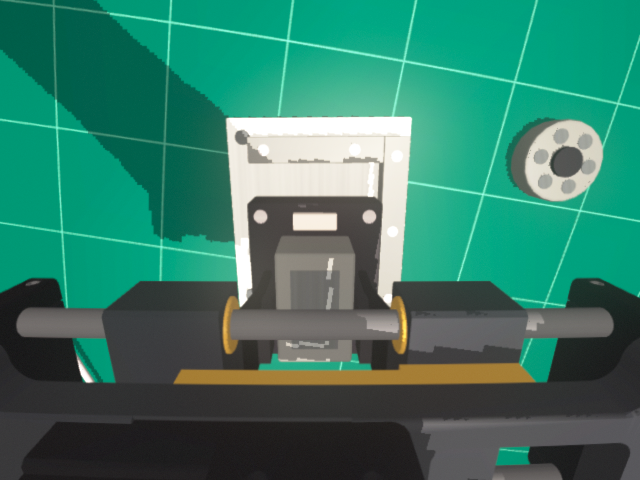

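View pics/s8.png

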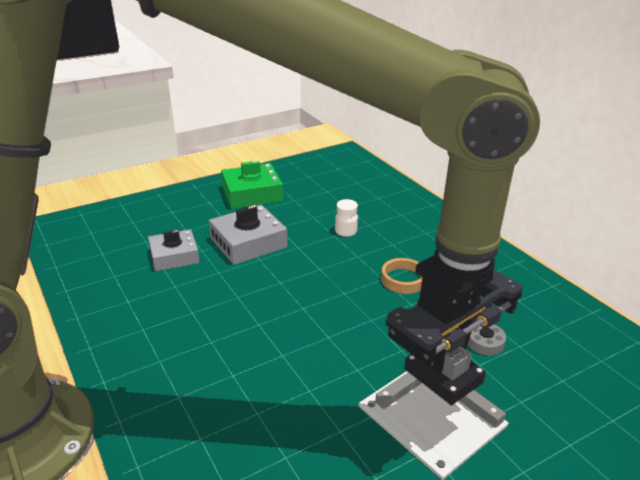

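The wrist view shows the unit (315,260) level, over the clear area. The short stop is above it at (310,150) and the long stop to its right at (393,210). By the same camera the corner is at (0.599, -0.220) with yaw 9.3°, and the unit is at (0.5557, -0.2871) with yaw 8.7°. That leaves gaps of about 18 and 14 mm. I lower it.

```bash
python3 -m pendant '[{"rx":0,"ry":0,"rz":-0.6,"tx":0,"ty":0,"tz":20,"jaw":25},{"rx":0,"ry":0,"rz":0,"tx":0,"ty":0,"tz":25,"jaw":25},{"rx":0,"ry":0,"rz":0,"tx":0,"ty":0,"tz":20,"jaw":25},{"rx":0,"ry":0,"rz":0,"tx":0,"ty":0,"tz":14,"jaw":25},{"rx":0,"ry":0,"rz":0,"tx":0,"ty":0,"tz":4,"jaw":25},{"rx":0,"ry":0,"rz":0,"tx":0,"ty":0,"tz":0,"jaw":25},{"rx":0,"ry":0,"rz":0,"tx":0,"ty":0,"tz":0,"jaw":25},{"rx":0,"ry":0,"rz":0,"tx":0,"ty":0,"tz":0,"jaw":25}]' 50
python3 -c "
from h import *;o=env.get_obs();print(o['tool_pos'],o['force'],o['wrist_torque'])"
```

```text
time_s: 10.88
tool_pos: [0.559, -0.2877, 0.0606]
tool_rot: [179.9, 0.1, 99.6]
force: [-0.1, -0.0, -3.1]
grip_width: 0.0355
[ 0.55898268 -0.2876914   0.06058545] [-0.14380057 -0.02229088 -3.1347632 ] [-0.11892254  0.02452556  0.03464038]
```

```bash
python3 -m pendant '[{"rx":0,"ry":0,"rz":0,"tx":0,"ty":0,"tz":5,"jaw":25},{"rx":0,"ry":0,"rz":0,"tx":0,"ty":0,"tz":3,"jaw":25},{"rx":0,"ry":0,"rz":0,"tx":0,"ty":0,"tz":1.5,"jaw":25},{"rx":0,"ry":0,"rz":0,"tx":0,"ty":0,"tz":1,"jaw":25},{"rx":0,"ry":0,"rz":0,"tx":0,"ty":0,"tz":0,"jaw":25},{"rx":0,"ry":0,"rz":0,"tx":0,"ty":0,"tz":0,"jaw":25}]' 55
python3 -c "
from h import *;o=env.get_obs();print(o['tool_pos'],o['force'],o['wrist_torque'])"
```

```text
time_s: 11.38
tool_pos: [0.5585, -0.2876, 0.0505]
tool_rot: [179.9, -0.0, 99.6]
force: [-2.6, 1.3, 5.9]
grip_width: 0.0355
[ 0.55850977 -0.28758083  0.05049091] [-2.56197129  1.31479087  5.89762463] [ 0.33607837  0.71263213 -0.01669852]
```

The unit is on the plate: z is 0.0505 as predicted, with about 9 N down. I slide it towards the long stop (tool +y).

```bash
python3 -m pendant '[{"rx":0,"ry":0,"rz":0,"tx":0,"ty":3,"tz":0,"jaw":25},{"rx":0,"ry":0,"rz":0,"tx":0,"ty":4,"tz":0,"jaw":25},{"rx":0,"ry":0,"rz":0,"tx":0,"ty":3,"tz":0,"jaw":25},{"rx":0,"ry":0,"rz":0,"tx":0,"ty":2,"tz":0,"jaw":25},{"rx":0,"ry":0,"rz":0,"tx":0,"ty":0,"tz":0,"jaw":25},{"rx":0,"ry":0,"rz":0,"tx":0,"ty":0,"tz":0,"jaw":25}]' 55
python3 -c "
from h import *;o=env.get_obs();print(o['tool_pos'],o['force'],o['wrist_torque'])"
```

```text
time_s: 11.88
tool_pos: [0.5706, -0.2867, 0.0505]
tool_rot: [179.9, 0.1, 99.5]
force: [-1.1, -0.3, 4.8]
grip_width: 0.0357
[ 0.5705568  -0.28669212  0.05053026] [-1.10274117 -0.29261541  4.78074124] [-0.10636691  0.56554743  0.0163291 ]
```

```bash
python3 -m pendant '[{"rx":0,"ry":0,"rz":0,"tx":3,"ty":0,"tz":0,"jaw":25},{"rx":0,"ry":0,"rz":0,"tx":3,"ty":0,"tz":0,"jaw":25},{"rx":0,"ry":0,"rz":0,"tx":3,"ty":0,"tz":0,"jaw":25},{"rx":0,"ry":0,"rz":0,"tx":0,"ty":0,"tz":0,"jaw":25},{"rx":0,"ry":0,"rz":0,"tx":0,"ty":0,"tz":0,"jaw":25}]' 55
python3 -c "
from h import *;o=env.get_obs();print(o['tool_pos'],o['force'],o['wrist_torque'])"
```

```text
time_s: 12.3
tool_pos: [0.5696, -0.2774, 0.0505]
tool_rot: [179.8, 0.1, 99.6]
force: [-0.2, -1.0, 6.1]
grip_width: 0.0359
[ 0.56958244 -0.27743476  0.05052053] [-0.2428352  -1.03186112  6.14670971] [-0.28595429  0.34227845  0.11759007]
```

```bash
python3 -m pendant '[{"rx":0,"ry":0,"rz":0,"tx":0,"ty":1,"tz":0,"jaw":25},{"rx":0,"ry":0,"rz":0,"tx":0,"ty":1,"tz":0,"jaw":25},{"rx":0,"ry":0,"rz":0,"tx":0,"ty":1,"tz":0,"jaw":25},{"rx":0,"ry":0,"rz":0,"tx":0,"ty":0,"tz":0,"jaw":25},{"rx":0,"ry":0,"rz":0,"tx":0,"ty":0,"tz":0,"jaw":25}]' 55
python3 -c "
from h import *;o=env.get_obs();print(o['tool_pos'],o['force'],o['wrist_torque'])"
```

```text
time_s: 12.72
tool_pos: [0.5712, -0.2772, 0.0505]
tool_rot: [179.9, 0.1, 99.5]
force: [-2.9, -0.6, 10.2]
grip_width: 0.0356
[ 0.57121227 -0.27715119  0.05049629] [-2.86987886 -0.59448943 10.18907125] [-0.17454371  0.84516224 -0.0490549 ]
```

```bash
python3 - <<'E'
from m import *
c=snap('wrist','w9');P=cloud(c);Z=P[...,2]
near=lambda x,y,r:np.hypot(P[...,0]-x,P[...,1]-y)<r
print('unit base',rect(P,near(.573,-.277,.08)&(Z>.029)&(Z<.04)&(c['img'].max(2)<90)))
g=c['img'][90:320,200:440];cv2.imwrite('pics/c9.png',cv2.resize(g,None,fx=2.5,fy=2.5,interpolation=2)[:,:,::-1])
E
```

```text
unit base (array([ 570.5, -276.1]), array([69.5, 88.8]), 9.6, np.int64(5396))
```

View pics/c9.png

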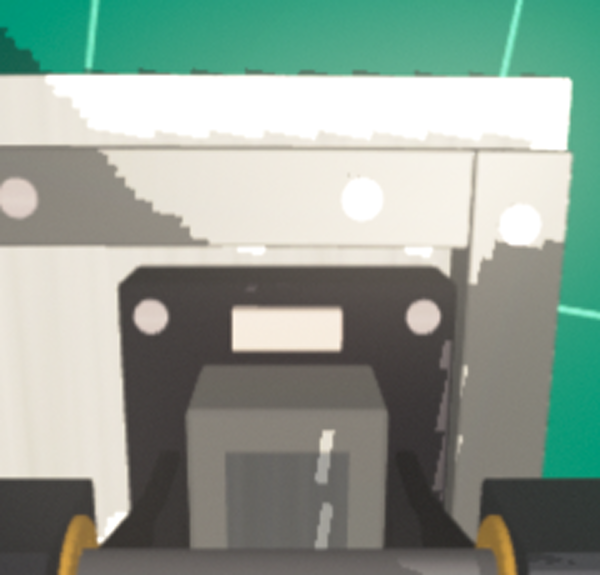

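The crop shows the unit parallel to the stops, with about 2 mm left to the long stop and about 6 mm to the short one. I continue.

```bash
python3 -m pendant '[{"rx":0,"ry":0,"rz":0,"tx":0,"ty":1,"tz":0,"jaw":25},{"rx":0,"ry":0,"rz":0,"tx":0,"ty":1,"tz":0,"jaw":25},{"rx":0,"ry":0,"rz":0,"tx":0,"ty":0,"tz":0,"jaw":25},{"rx":0,"ry":0,"rz":0,"tx":0,"ty":0,"tz":0,"jaw":25}]' 55
python3 -c "
from h import *;o=env.get_obs();print(o['tool_pos'],o['force'],o['wrist_torque'])"
```

```text
time_s: 13.1
tool_pos: [0.5732, -0.2768, 0.0505]
tool_rot: [179.9, 0.1, 99.5]
force: [-3.5, -0.7, 9.7]
grip_width: 0.0354
[ 0.57319534 -0.27683832  0.05051588] [-3.49789981 -0.72984949  9.72203645] [-0.17921373  0.87958264 -0.03342676]
```

```bash
python3 -m pendant '[{"rx":0,"ry":0,"rz":0,"tx":0,"ty":1,"tz":0,"jaw":25},{"rx":0,"ry":0,"rz":0,"tx":0,"ty":0,"tz":0,"jaw":25},{"rx":0,"ry":0,"rz":0,"tx":0,"ty":0,"tz":0,"jaw":25}]' 55
python3 -c "
from h import *;o=env.get_obs();print(o['tool_pos'],o['force'],o['wrist_torque'])"
```

```text
time_s: 13.35
tool_pos: [0.5736, -0.2768, 0.0505]
tool_rot: [180.0, 0.0, 99.5]
force: [-5.4, -0.4, 11.1]
grip_width: 0.0357
[ 0.57355923 -0.27677442  0.05052273] [-5.44895185 -0.39561809 11.09578048] [-0.08499484  1.1300752  -0.05881943]
```

It is starting to touch the long stop: motion stalls and the force rises. Now I go towards the short stop.

```bash
python3 -m pendant '[{"rx":0,"ry":0,"rz":0,"tx":1.5,"ty":0,"tz":0,"jaw":25},{"rx":0,"ry":0,"rz":0,"tx":1.5,"ty":0,"tz":0,"jaw":25},{"rx":0,"ry":0,"rz":0,"tx":1,"ty":0,"tz":0,"jaw":25},{"rx":0,"ry":0,"rz":0,"tx":0,"ty":0,"tz":0,"jaw":25},{"rx":0,"ry":0,"rz":0,"tx":0,"ty":0,"tz":0,"jaw":25}]' 55
python3 -c "
from h import *;o=env.get_obs();print(o['tool_pos'],o['force'],o['wrist_torque'])"
```

```text
time_s: 13.77
tool_pos: [0.5733, -0.2746, 0.0505]
tool_rot: [179.9, 0.2, 99.4]
force: [-2.5, -4.4, 8.1]
grip_width: 0.0352
[ 0.57325    -0.27455368  0.05050962] [-2.49767611 -4.36713594  8.05684283] [-0.80727808  0.69187476 -0.11423681]
```

```bash
python3 -m pendant '[{"rx":0,"ry":0,"rz":0,"tx":1,"ty":0,"tz":0,"jaw":25},{"rx":0,"ry":0,"rz":0,"tx":1,"ty":0,"tz":0,"jaw":25},{"rx":0,"ry":0,"rz":0,"tx":0,"ty":0,"tz":0,"jaw":25},{"rx":0,"ry":0,"rz":0,"tx":0,"ty":0,"tz":0,"jaw":25}]' 55
python3 -c "
from h import *;o=env.get_obs();print(o['tool_pos'],o['force'],o['wrist_torque'])"
```

```text
time_s: 14.1
tool_pos: [0.5729, -0.2727, 0.0505]
tool_rot: [179.9, 0.2, 99.4]
force: [-1.9, -4.0, 7.0]
grip_width: 0.0358
[ 0.57291851 -0.2727065   0.050502  ] [-1.91459679 -3.97736966  7.03208898] [-0.87148334  0.70191863 -0.20341534]
```

```bash
cat > f.py <<'E'
from h import *
o=env.get_obs();a=np.radians(9.4);R=np.array([[np.cos(a),np.sin(a)],[-np.sin(a),np.cos(a)]])
print('p',(R@(o['tool_pos'][:2]-[.599,-.220])*1000).round(2),'push',(-R@o['force'][:2]).round(1),'fz',o['force'][2].round(1),'yaw',o['tool_rot'].round(2),'g',o['grip_width'].round(4))
E
python3 -m pendant '[{"rx":0,"ry":0,"rz":0,"tx":1,"ty":0,"tz":0,"jaw":25},{"rx":0,"ry":0,"rz":0,"tx":1,"ty":0,"tz":0,"jaw":25},{"rx":0,"ry":0,"rz":0,"tx":0,"ty":0,"tz":0,"jaw":25},{"rx":0,"ry":0,"rz":0,"tx":0,"ty":0,"tz":0,"jaw":25}]' 55; python3 f.py
python3 -m pendant '[{"rx":0,"ry":0,"rz":0,"tx":1,"ty":0,"tz":0,"jaw":25},{"rx":0,"ry":0,"rz":0,"tx":1,"ty":0,"tz":0,"jaw":25},{"rx":0,"ry":0,"rz":0,"tx":0,"ty":0,"tz":0,"jaw":25},{"rx":0,"ry":0,"rz":0,"tx":0,"ty":0,"tz":0,"jaw":25}]' 55; python3 f.py
```

```text
time_s: 14.43
tool_pos: [0.5726, -0.2707, 0.0505]
tool_rot: [179.9, 0.2, 99.4]
force: [-2.5, -5.2, 6.7]
grip_width: 0.0355
time_s: 14.77
tool_pos: [0.5725, -0.2702, 0.0506]
tool_rot: [179.9, 0.4, 99.4]
force: [-1.4, -7.4, 6.0]
grip_width: 0.0354Traceback (most recent call last):
  File "f.py", line 3, in <module>
    print('p',(R@(o['tool_pos'][:2]-[.599,-.220])*1000).round(2),'push',(-R@o['force'][:2]).round(1),'fz',o['force'][2].round(1),'yaw',o['tool_rot'].round(2),'g',o['grip_width'].round(4))
                                                                                                                                                                  ^^^^^^^^^^^^^^^^^^^^^
AttributeError: 'float' object has no attribute 'round'
Traceback (most recent call last):
  File "f.py", line 3, in <module>
    print('p',(R@(o['tool_pos'][:2]-[.599,-.220])*1000).round(2),'push',(-R@o['force'][:2]).round(1),'fz',o['force'][2].round(1),'yaw',o['tool_rot'].round(2),'g',o['grip_width'].round(4))
                                                                                                                                                                  ^^^^^^^^^^^^^^^^^^^^^
AttributeError: 'float' object has no attribute 'round'
```

The short stop is reached: 0.5 mm moved of 2 mm commanded, with the force rising. Next I raise both pushes, x first.

```bash
sed -i "s/o\['grip_width'\].round(4)/round(float(o['grip_width']),4)/" f.py; python3 f.py
python3 -m pendant '[{"rx":0,"ry":0,"rz":0,"tx":0,"ty":1,"tz":0,"jaw":25},{"rx":0,"ry":0,"rz":0,"tx":0,"ty":1,"tz":0,"jaw":25},{"rx":0,"ry":0,"rz":0,"tx":0,"ty":0,"tz":0,"jaw":25},{"rx":0,"ry":0,"rz":0,"tx":0,"ty":0,"tz":0,"jaw":25}]' 60 >/dev/null; python3 f.py
python3 -m pendant '[{"rx":0,"ry":0,"rz":0,"tx":1,"ty":1,"tz":0,"jaw":25},{"rx":0,"ry":0,"rz":0,"tx":1,"ty":0,"tz":0,"jaw":25},{"rx":0,"ry":0,"rz":0,"tx":0,"ty":0,"tz":0,"jaw":25},{"rx":0,"ry":0,"rz":0,"tx":0,"ty":0,"tz":0,"jaw":25}]' 60 >/dev/null; python3 f.py
```

```text
p [-34.3  -45.18] push [2.6 7. ] fz 6.0 yaw [179.9    0.37  99.39] g 0.0354
p [-34.18 -45.2 ] push [9. 5.] fz 8.7 yaw [-179.93    0.28   99.34] g 0.0354
p [-34.16 -45.15] push [7.9 8.5] fz 7.9 yaw [-179.89    0.44   99.29] g 0.0357
```

The unit sits at (-34.2, -45.2) against the nominal (-35, -45), stalled on both axes. I increase to about 13–15 N each.

```bash

python3 -m pendant '[{"rx":0,"ry":0,"rz":0,"tx":1,"ty":1,"tz":0,"jaw":25},{"rx":0,"ry":0,"rz":0,"tx":1,"ty":1,"tz":0,"jaw":25},{"rx":0,"ry":0,"rz":0,"tx":0,"ty":0,"tz":0,"jaw":25},{"rx":0,"ry":0,"rz":0,"tx":0,"ty":0,"tz":0,"jaw":25}]' 60 >/dev/null; python3 f.py
python3 -m pendant '[{"rx":0,"ry":0,"rz":0,"tx":1,"ty":0,"tz":0,"jaw":25},{"rx":0,"ry":0,"rz":0,"tx":1,"ty":0,"tz":0,"jaw":25},{"rx":0,"ry":0,"rz":0,"tx":0,"ty":0,"tz":0,"jaw":25},{"rx":0,"ry":0,"rz":0,"tx":0,"ty":0,"tz":0,"jaw":25}]' 60 >/dev/null; python3 f.py
python3 - <<'E'
from m import *
c=snap('wrist','w10');P=cloud(c);Z=P[...,2]
near=lambda x,y,r:np.hypot(P[...,0]-x,P[...,1]-y)<r
print('unit base',rect(P,near(.573,-.270,.08)&(Z>.029)&(Z<.04)&(c['img'].max(2)<90)))
print('housing',rect(P,near(.573,-.270,.05)&(abs(Z-.062)<.006)))
q=P[near(.573,-.27,.06)&(Z>.028)&(Z<.036)]; 
g=c['img'][90:320,200:440];cv2.imwrite('pics/c10.png',cv2.resize(g,None,fx=2.5,fy=2.5,interpolation=2)[:,:,::-1])
c=snap('side','s10');g=c['img'][300:480,340:540];cv2.imwrite('pics/c11.png',cv2.resize(g,None,fx=3,fy=3,interpolation=2)[:,:,::-1])
E
```

```text
p [-34.08 -45.08] push [11.5 11.4] fz 9.8 yaw [-179.75    0.56   99.22] g 0.0356
p [-34.09 -44.93] push [ 9.6 14.6] fz 8.2 yaw [-179.8     0.74   99.19] g 0.0355
unit base (array([ 571.7, -269.2]), array([69.4, 88.6]), 9.3, np.int64(4378))
housing (array([ 571.8, -269.6]), array([57.6, 56.7]), 9.1, np.int64(6914))
```

View pics/c10.png

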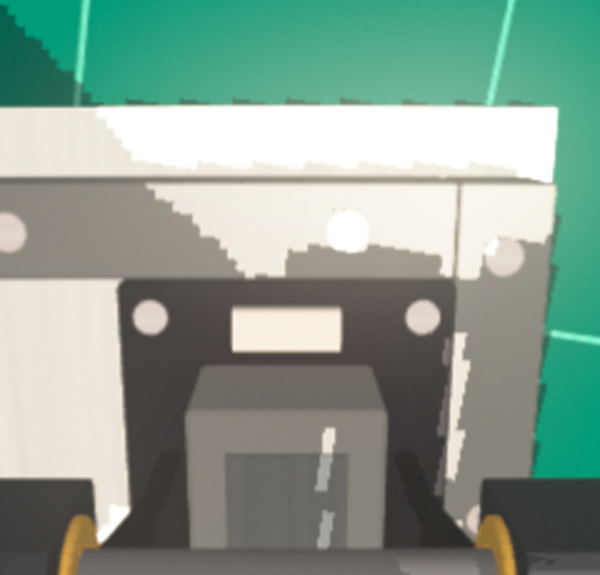

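View pics/c11.png

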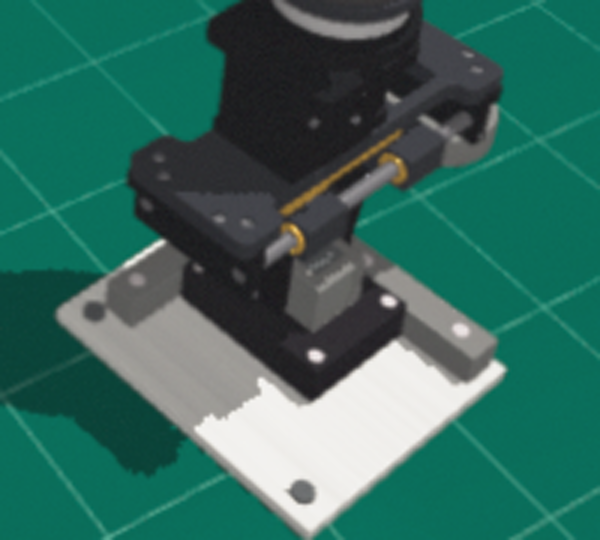

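The wrist crop shows the unit's top edge touching the short stop at (285,280) and its right edge along the long stop at (452,300), with no gap. I add a little x push and check flatness.

```bash

python3 -m pendant '[{"rx":0,"ry":0,"rz":0,"tx":0,"ty":1,"tz":0.3,"jaw":25},{"rx":0,"ry":0,"rz":0,"tx":0,"ty":0.5,"tz":0,"jaw":25},{"rx":0,"ry":0,"rz":0,"tx":0,"ty":0,"tz":0,"jaw":25},{"rx":0,"ry":0,"rz":0,"tx":0,"ty":0,"tz":0,"jaw":25}]' 60 >/dev/null; python3 f.py
python3 -m pendant '[{"rx":0,"ry":0,"rz":0,"tx":0,"ty":0,"tz":0,"jaw":25},{"rx":0,"ry":0,"rz":0,"tx":0,"ty":0,"tz":0,"jaw":25},{"rx":0,"ry":0,"rz":0,"tx":0,"ty":0,"tz":0,"jaw":25},{"rx":0,"ry":0,"rz":0,"tx":0,"ty":0,"tz":0,"jaw":25},{"rx":0,"ry":0,"rz":0,"tx":0,"ty":0,"tz":0,"jaw":25},{"rx":0,"ry":0,"rz":0,"tx":0,"ty":0,"tz":0,"jaw":25},{"rx":0,"ry":0,"rz":0,"tx":0,"ty":0,"tz":0,"jaw":25},{"rx":0,"ry":0,"rz":0,"tx":0,"ty":0,"tz":0,"jaw":25},{"rx":0,"ry":0,"rz":0,"tx":0,"ty":0,"tz":0,"jaw":25},{"rx":0,"ry":0,"rz":0,"tx":0,"ty":0,"tz":0,"jaw":25}]' 60 >/dev/null; python3 f.py
python3 - <<'E'
from m import *
c=snap('wrist','w11');P=cloud(c);Z=P[...,2];R=c['img'].max(2)
near=lambda x,y,r:np.hypot(P[...,0]-x,P[...,1]-y)<r
def pl(m):
    q=P[m]; A=np.c_[q[:,:2]-[.573,-.27],np.ones(len(q))]; s=np.linalg.lstsq(A,q[:,2],rcond=None)[0]; print(np.degrees(s[:2]).round(2),s[2].round(4),len(q))
pl(near(.573,-.27,.055)&(abs(Z-.032)<.004)&(R<80))
pl(near(.573,-.27,.04)&(abs(Z-.062)<.004))
pl(near(.53,-.25,.06)&(abs(Z-.008)<.004)&(R>120))
E
```

```text
p [-34.03 -44.97] push [14.7 13.2] fz 11.7 yaw [-179.66    0.67   99.16] g 0.0352
p [-34.04 -44.98] push [14.9 13.5] fz 12.6 yaw [-179.67    0.67   99.16] g 0.0352
[-0.25 -0.42] 0.0325 3439
[-0.16 -0.88] 0.0626 6656
[-0.03  0.14] 0.0081 10999
```

The forces are steady, but the unit leans 0.4–0.8° (its -y end slightly raised), matching the tool's tilt. I counter-rotate the command to lay it flat.

```bash
cat > pl.py <<'E'
from m import *
c=snap('wrist','w12');P=cloud(c);Z=P[...,2];R=c['img'].max(2)
near=lambda x,y,r:np.hypot(P[...,0]-x,P[...,1]-y)<r
def pl(m):
    q=P[m]; A=np.c_[q[:,:2]-[.573,-.27],np.ones(len(q))]; s=np.linalg.lstsq(A,q[:,2],rcond=None)[0]; print(np.degrees(s[:2]).round(2),s[2].round(4),len(q))
pl(near(.573,-.27,.055)&(abs(Z-.032)<.004)&(R<80))
pl(near(.573,-.27,.04)&(abs(Z-.062)<.004))
pl(near(.53,-.25,.06)&(abs(Z-.008)<.004)&(R>120))
E
python3 -m pendant '[{"rx":-0.2,"ry":0.5,"rz":0,"tx":0,"ty":0,"tz":0,"jaw":25},{"rx":-0.1,"ry":0.5,"rz":0,"tx":0,"ty":0,"tz":0,"jaw":25},{"rx":0,"ry":0,"rz":0,"tx":0,"ty":0,"tz":0,"jaw":25},{"rx":0,"ry":0,"rz":0,"tx":0,"ty":0,"tz":0,"jaw":25},{"rx":0,"ry":0,"rz":0,"tx":0,"ty":0,"tz":0,"jaw":25},{"rx":0,"ry":0,"rz":0,"tx":0,"ty":0,"tz":0,"jaw":25}]' 60 >/dev/null; python3 f.py; python3 pl.py; python3 -c "
from cell import env;print(env.get_obs()['wrist_torque'])"
```

```text
p [-34.13 -45.18] push [14.2 13. ] fz 11.2 yaw [-179.95   -0.28   99.17] g 0.0353
[-0.11  0.15] 0.0321 3285
[-0.04 -0.36] 0.0622 6663
[-0.02  0.15] 0.0081 11017
[-3.64580361  2.48649298  0.18210762]
```

The unit is flat now: base top at z 0.0321 with the same slope as the plate, housing top at 0.0622. It is pushed 14 N in x and 13 N in y, with 11 N down. One last look at the whole bench before handing in.

```bash
python3 - <<'E'
from m import *
for n,t in(('scene','s13'),('side','d13')):
    c=snap(n,t);P=cloud(c);Z=P[...,2]
    near=lambda x,y,r:np.hypot(P[...,0]-x,P[...,1]-y)<r
    for nm,x,y,z0,r in(('jar',.733,.238,.07,.05),('tape',.73,.025,.024,.07),('wheel',.746,-.195,.022,.05),('bar',.52,.304,.09,.04)):
        print(n,nm,rect(P,near(x,y,r)&(Z>z0-.006)&(Z<z0+.01)))
E
python3 f.py
```

```text
scene jar (array([733.4, 241. ]), array([47.6, 41.9]), 58.2, np.int64(262))
scene tape (array([734.6,  27.9]), array([88.8, 90.2]), 53.3, np.int64(260))
scene wheel (array([ 748.2, -191.8]), array([66.2, 62.7]), 60.3, np.int64(264))
scene bar (array([524. , 305.6]), array([15.6, 45. ]), 88.7, np.int64(94))
side jar (array([733.4, 237.8]), array([46.5, 43.6]), 80.2, np.int64(192))
side tape (array([731.9,  22.7]), array([90.3, 87.4]), 51.8, np.int64(363))
side wheel (array([ 737.4, -211. ]), array([32.8, 59.4]), 51.2, np.int64(53))
side bar (array([521.4, 302. ]), array([17.3, 44.6]), 86.2, np.int64(89))
p [-34.17 -45.18] push [13.9 12. ] fz 11.0 yaw [-179.94   -0.28   99.17] g 0.0357
```

View pics/s13.png

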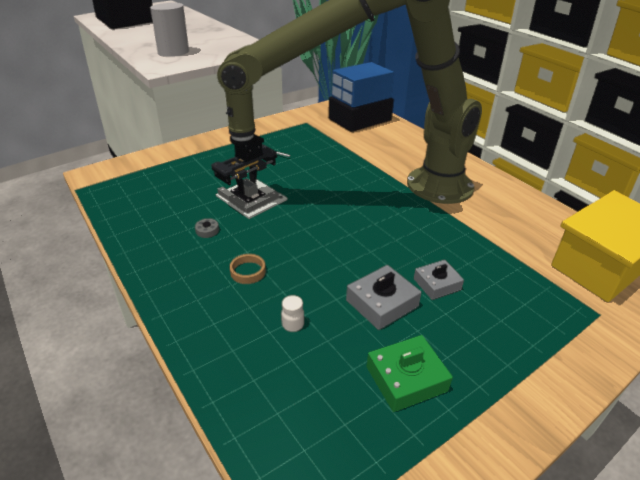

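View pics/w12.png

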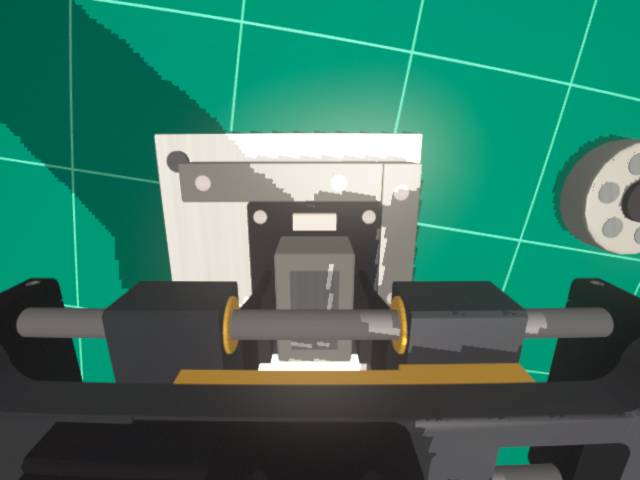

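The scene picture shows the jar (292,313), tape core (247,268) and wheel (207,228) unmoved, and the knob (385,285) at rest. The wrist picture shows the unit's base edge against the short stop at (315,203) and the long stop at (381,240). I hand in while holding.

```bash
python3 -c "
from cell import env
print(env.sign_off())"; python3 f.py
```

```text
the job is handed in; nothing more can be done
None
the job is handed in; nothing more can be done
```

I armed the tester and put the control unit in the nest corner. I handed the job in with the gripper still holding the unit against both stops, about 18 s into the 69 s allowed.

- **Tester:** I turned the knob on the larger grey box clockwise to its stop. The wrist torque rose to 0.70 N m, well above the 0.14 N m the spring can give. After I let go, the bar was back at rest, measured at 0.7° against 1.4° before the twist.
- **Unit:** It is flat on the nest plate, with its long side along the longer stop and no visible gap at either stop. The tool reads (-34.2, -45.2) mm from the nest corner, where the seated unit's centre should be at (-35, -45).
- **Push:** The last reading was about 14 N against the longer stop, 12 N against the shorter one and 11 N down, with the grip force set to 60 N. The unit leaned 0.4–0.8° while I pressed it in. After I corrected that, its base lies parallel to the plate within about 0.1°.
- **Other things:** The jar and tape core are where they were, within about 1 mm.

**Checks that disagreed:**
- The two fixed cameras differ by 3–4 mm in y, so I worked from the wrist camera instead.
- The last side view gave a shifted wheel position because the gripper partly hid it; the scene view has it within about 1.5 mm of its first position.
- The first move call was refused for missing keys and moved nothing.
- The last plane fit still put the housing top about 0.5° off the plate in y, although the base read level.

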